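# Run the fingertips along the roller track of the riveting jig

## Task

Check the roller track on the jig board before the next bracket is fed in: stroke your fingertips lightly along the tops of the rollers, from the open end to the end stop, so that all seven rollers turn towards the stop, then take the hand away. Do not lean on the track, shift it or lift it, and leave the bracket, the wooden block, the rivet tray and the hammer where they lie.

Things in the scene. Friction and masses are not known exactly. Their poses are not given: they have to be found in the camera images.
- track: Steel roller track, 58 mm wide, 350 mm long, 2.5 kg, lying loose on the jig board, held by its weight alone. Origin: middle of its underside. Its y axis runs along it from the open end to the end stop, x across, z up. Seven bare metal rollers lie across it at y = -120 to 120 mm, 40 mm apart, 1 at the open end, 7 at the stop. Roller tops are 40 mm above the origin, the side plates' tops 36 mm.
- first_top (a point): Middle of the top of roller 1 (unpressed), at the open end. Each roller is 24 mm in diameter, 42 mm long, spins freely and is sprung: it gives up to 4 mm downward (about 1.4 N to start, 1.2 N more per mm) until flush with the side plates. Beyond it, 30 to 53 mm farther out, is a sloping lead-in plate, lower than the side plates.
- last_top (a point): Middle of the top of roller 7 (unpressed), next to the end stop.
- stop_face (a point): Centre line of the end stop's rubber face, 37 mm past the middle of roller 7, at the height of the roller tops. The stop is an upright plate across the track, 28 mm higher than the roller tops.
- roller1 (a joint): Turn of roller 1 in rad, 0 at the start; grows without limit as its top is drawn towards the end stop; stays where it is left.
- roller2 (a joint): Turn of roller 2 in rad, 0 at the start; grows without limit as its top is drawn towards the end stop; stays where it is left.
- roller3 (a joint): Turn of roller 3 in rad, 0 at the start; grows without limit as its top is drawn towards the end stop; stays where it is left.
- roller4 (a joint): Turn of roller 4 in rad, 0 at the start; grows without limit as its top is drawn towards the end stop; stays where it is left.
- roller5 (a joint): Turn of roller 5 in rad, 0 at the start; grows without limit as its top is drawn towards the end stop; stays where it is left.
- roller6 (a joint): Turn of roller 6 in rad, 0 at the start; grows without limit as its top is drawn towards the end stop; stays where it is left.
- roller7 (a joint): Turn of roller 7 in rad, 0 at the start; grows without limit as its top is drawn towards the end stop; stays where it is left.
- bracket: Bystander: loose folded steel U bracket, 58 x 110 x 45 mm high, open side up, on the jig board on the robot's side of the track. Origin: centre of its underside; the 110 mm run along its y.
- block: Bystander: loose dark wooden block, 42 x 100 x 48 mm high, on the jig board beyond the track. Origin: centre of its underside; the 100 mm run along its y.
- tray: Bystander: loose wooden tray of rivets in two compartments, 240 (x) x 130 (y) x 45 mm high, on the table to the left of the board. Origin: centre of its underside.
- hammer: Bystander: loose hammer lying on the table to the right of the board, along its x axis, 260 mm long. Origin: under the middle of its length, on the table.

How it is judged:
By the outcome, as a careful person would: the job done as asked, in the order asked, and still so for the second after the job is handed in, with the robot touching nothing.
It also fails if it takes over 37 s, if anything falls off the work surface, if the arm or the gripper's body presses on something with over 40 N, if the wrist force passes 120 N, or if a joint passes its speed limit or range.

## Robot

A 6-joint arm with a two-finger parallel gripper is mounted at the origin on the work surface. World frame = base frame: x ahead of the robot, y to its left, z up, the work surface at z = 0. Lengths are in m, angles in rad, forces in N, time in s.
With the tool pointing down it reaches from about 0.25 to 0.725 m from the base axis. Payload 4 kg.
Tool frame: the origin (TCP) lies midway between the tips of the shut fingers; the grasp point (between the pads) lies 19 mm behind it (manip.hold_point_z is the z of the grasp point in the tool frame, in m); z points along the fingers, y is the line along which they close (so a half turn about z gives the same grasp; the last joint's range is limited). The gripper opens to 85 mm and grips with 20 to 120 N. Pads are 22 mm wide; open, the fingers measure 114 mm over their backs; the gripper's body (76 mm by 85 mm) begins 54 mm behind the grasp point. The pads swing forward as they close: fully open they stand 13 mm farther back than shut.
Start: joints at [1.342, 0.241, 0.005, 1.335, 0, 1.571], TCP at [0.113, 0.487, 0.231] pointing down, gripper open.
Joint ranges: [-2.72, 2.72], [-1.05, 1.87], [-1.09, 1.28], [-1.99, 2.15], [-1.42, 1.44], [-3.14, 3.14]. Speed limits (rad/s): [2.79, 2.79, 3.14, 3.14, 3.14, 3.14].

## Interface

Orientations are given as a unit quaternion [w, x, y, z].
In Python, from workcell import read_state, viewer, order, manip gives the robot as it stands.
- The arm moves only by the shell command python3 -m crank 'ROWS' [FORCE]. ROWS is JSON, a list of rows, each an object with "slide": the shift along the world's x, y, z in m, a list of three; "dr": the turn, a rotation vector about the world's x, y, z in degrees, a list of three; "grip": the finger opening in m, from 0 to 0.0854. In form: [{"slide": [dx, dy, dz], "dr": [ax, ay, az], "grip": grip}, ...]. A call has 1 to 20 rows; each row shifts and turns the commanded pose from where the row before left it; what a row does not reach is not made up. A row lasts 1/10 s, in which the tool goes at most 50 mm and 8.59 degrees, less where a joint would pass 70% of its speed; a pose out of reach is approached as far as the arm can. A call with a gripper value outside its range is refused whole. The fingers move at their own pace and stop on an object; FORCE is the grip in N (left out, the last holds). Time passes only in rows, so rows that do not move let the fingers close. It gives the time, the measured TCP pose, the force, the opening and the grip force at its end, in the units of the state.
- read_state(): the state, without advancing time (a new reading comes with each control period).
- viewer.read_camera(name): name is "side" or "top"; returns (picture, depth): 384x512x3 uint8, red, green, blue; 384x512 float32, m along the optical axis (not along the pixel's ray), 0 where there is no reading.
- viewer.camera_model(name): a dict with "fov_y" (degrees; the focal length in pixels is half the picture's height over the tangent of half this angle, whatever the lens; pixels are square), "cx", "cy" (the principal point, pixels), "T" (4x4, takes a point from camera to world coordinates). Camera axes: x right, y down, z forward; pixel columns grow to the right and rows downward; lengths in m; the calibration is good to about 2 mm. A picture is of the moment at which its call begins. camera_model takes no time and is no camera call.
- order.finish_job(): hands the job in; it is judged then, once.
The state is a dict: "time": time; "qpos": joint angles; "qd": joint speeds; "joint_torque": joint torques, N m; "position": TCP position; "ee_rot": TCP orientation; "wrist_force": force on the tool from outside, world axes, zero at the start; "wrist_torque": the same for the moment, N m; "width": opening from 0.0 (shut) to 1.0 (fully open); "gripper_force": force on a finger pad.
Only numpy, scipy, OpenCV 4.12 (cv2) and the standard library are available. Lean on these libraries where they do the work, as an engineer would, in place of code of your own. Each camera call takes 0.05 s, during which the arm holds its last target. There are 200 camera calls.

## Working session

There is one attempt and no reset: what is moved stays moved. The work goes in short steps, Python scripts to look and compute and a shell command to move; the robot and the scene stay as the last step left them, time stands still between calls to the robot, and variables do not carry over. Pictures are saved under pics/ and viewed, at most 10 in all, crops included, and the job is handed in when it is done.

```bash
mkdir -p pics; cat > h.py <<'E'
import numpy as np, cv2
from workcell import read_state, viewer, order, manip
def cloud(n):
    p,d=viewer.read_camera(n); m=viewer.camera_model(n); f=192/np.tan(np.radians(m["fov_y"])/2)
    v,u=np.mgrid[:384,:512]; P=np.stack([(u-m["cx"])*d/f,(v-m["cy"])*d/f,d],-1)
    T=np.array(m["T"]); W=P@T[:3,:3].T+T[:3,3]; W[d==0]=np.nan
    return p,W
E
python3 - <<'E'
from h import *
for n in("top","side"):
    p,W=cloud(n); np.savez("pics/%s0.npz"%n,p=p,W=W); cv2.imwrite("pics/%s0.png"%n,p[...,::-1]); print(viewer.camera_model(n))
print(read_state())
E
```

```text
{'fov_y': 54.799664697892126, 'cx': 255.46810607110115, 'cy': 194.60347806007064, 'T': array([[-0.00641428, -0.99860729,  0.05236727,  0.45546321],
       [-0.99989785,  0.00573604, -0.01309167,  0.01491854],
       [ 0.01277305, -0.05244589, -0.99854208,  1.25470441],
       [ 0.        ,  0.        ,  0.        ,  1.        ]])}
{'fov_y': 51.96040699738519, 'cx': 252.14509891818537, 'cy': 194.5872855358731, 'T': array([[ 0.92639532, -0.26506631,  0.26745386,  0.23735697],
       [-0.37627957, -0.67867763,  0.63072209, -0.75564901],
       [ 0.01433178, -0.68493542, -0.72846282,  0.92180049],
       [ 0.        ,  0.        ,  0.        ,  1.        ]])}
{'time': 0.1, 'qpos': array([ 1.34201083e+00,  2.41383055e-01,  3.87438976e-03,  1.33519109e+00,
       -1.19166996e-05,  1.57079972e+00]), 'qd': array([ 0.00026352, -0.00070788,  0.00301142, -0.00236746, -0.00121713,
       -0.00123761]), 'joint_torque': array([-8.61796207e-05, -3.73138404e+01,  2.53009969e+01,  1.08305784e-02,
        6.82779682e-05,  1.34948155e-05]), 'position': array([0.11327506, 0.48642987, 0.23048518]), 'ee_rot': array([-1.02711141e-04,  1.14145057e-01,  9.93463638e-01, -9.46176369e-04]), 'wrist_force': array([-0.41632535,  0.39137348,  0.62732469]), 'wrist_torque': array([-0.01901493, -0.01833412, -0.00762654]), 'gripper_force': 0.0, 'width': 0.9996255864659314}
```

View pics/top0.png

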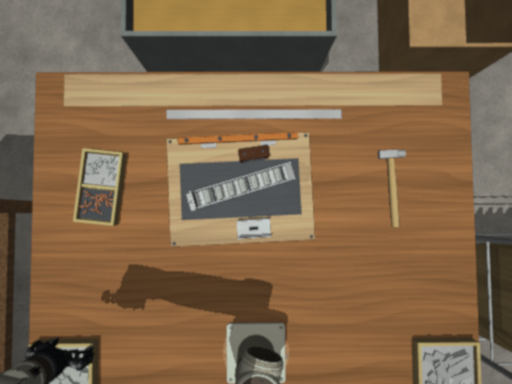

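View pics/side0.png

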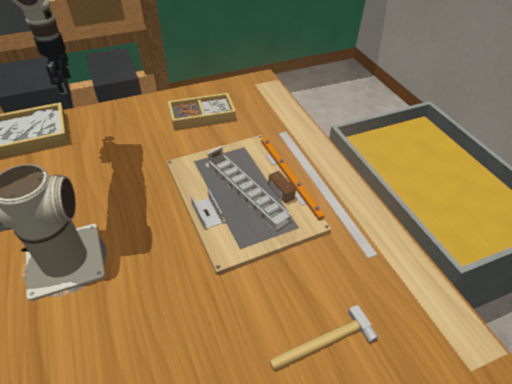

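Top view: the track runs from about (190,200) to (293,170), with the upright stop apparently at the left end (side view, about (216,155)). I'll measure it next.

```bash
python3 - <<'E'
from h import *
z=np.load("pics/top0.npz");p=z["p"];W=z["W"]
s=np.load("pics/side0.npz")
a=cv2.resize(p[130:250,160:320],(800,600),interpolation=cv2.INTER_CUBIC)
b=cv2.resize(s["p"][140:240,190:310],(720,600),interpolation=cv2.INTER_CUBIC)
cv2.imwrite("pics/a.png",a[...,::-1]);cv2.imwrite("pics/b.png",b[...,::-1])
board=W[165:180,185:205].reshape(-1,3); print("board",np.nanmedian(board[:,2]), "table",np.nanmedian(W[250:260,350:400,2]))
zb=np.nanmedian(board[:,2])
for W,n in((z["W"],"top"),(s["W"],"side")):
    m=(W[...,2]>zb+.025)&(W[...,2]<zb+.09)&(W[...,0]>.36)&(W[...,0]<.62)&(abs(W[...,1])<.22)
    k,l,st,_=cv2.connectedComponentsWithStats(m.astype(np.uint8))
    for i in range(1,k):
        if st[i,4]<40: continue
        Q=W[l==i]; c,(w,h),ang=cv2.minAreaRect((Q[:,:2]*1000).astype(np.float32))
        print(n,st[i],np.round(c,1),round(w,1),round(h,1),round(ang,2),"z",np.round(np.percentile(Q[:,2],[5,50,90,99,100]),4))
        t=Q[Q[:,2]>zb+.048]
        if len(t): print("  high",len(t),t.mean(0),t[:,2].max())
E
```

```text
board 0.019567667687511392 table -0.0012211469646976614
top [ 188  164  108   45 1188] [548.6  47.8] 61.8 355.9 16.59 z [0.0479 0.0556 0.0609 0.0884 0.0917]
  high 63 [0.50343979 0.1972845  0.08301826] 0.09171907421166203
top [237 236  35   3  44] [382.4   4.8] 3.3 108.8 3.32 z [0.0477 0.0631 0.0662 0.0693 0.0698]
  high 3 [0.38243677 0.01127872 0.0689045 ] 0.06976894226564445
side [ 208  146   80   80 1435] [553.1  37.1] 63.0 342.2 16.68 z [0.0467 0.0552 0.0619 0.0878 0.091 ]
  high 99 [0.50524212 0.19331913 0.0802263 ] 0.0909631566129192
side [208 188  15  30  83] [439.8   6.4] 4.0 111.1 3.26 z [0.0464 0.0585 0.0652 0.0678 0.0698]
  high 1 [0.43803885 0.00251083 0.06978858] 0.06978857604819899
side [191 194  14  30  72] [384.9   1. ] 3.9 108.3 3.71 z [0.0478 0.0615 0.0658 0.0691 0.0692]
  high 3 [0.38313853 0.0290173  0.06900604] 0.0692227916242193
```

View pics/a.png

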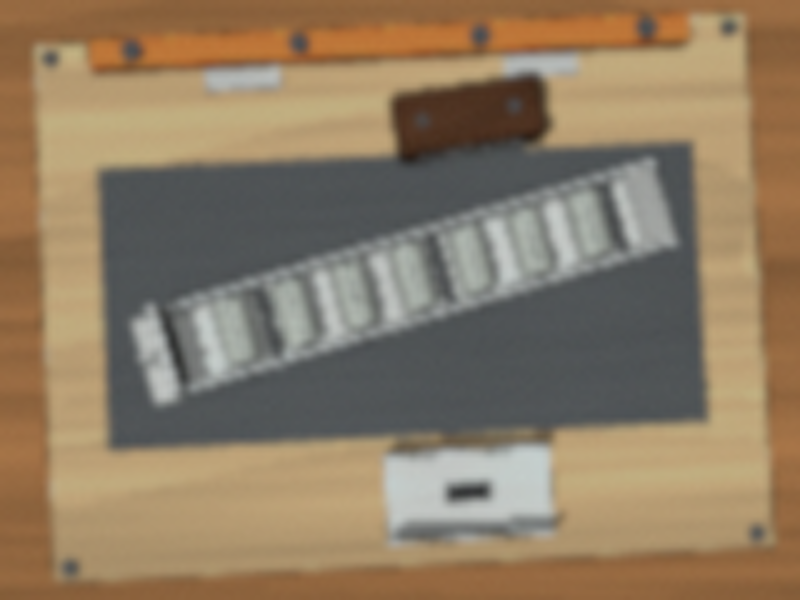

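View pics/b.png

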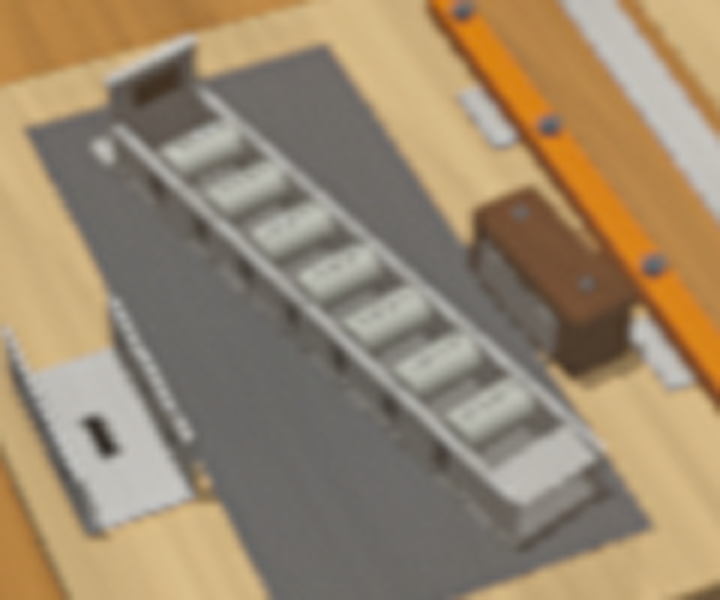

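Crop a shows the stop at the left (155,355) and the lead-in at the right. The greenish rollers run from 7 at (238,332) to 1 at (595,222). I'll work out their positions from both cameras.

```bash
python3 - <<'E'
from h import *
def ray(n,u,v,z):
    m=viewer.camera_model(n); f=192/np.tan(np.radians(m["fov_y"])/2);T=np.array(m["T"])
    d=T[:3,:3]@np.array([(u-m["cx"])/f,(v-m["cy"])/f,1]); return T[:3,3]+d*(z-T[2,3])/d[2]
for n in("top","side"):
    z=np.load(f"pics/{n}0.npz");W=z["W"]
    o,ox,oy,sc,(a,b)=("top",160,130,5,((595,222),(238,332))) if n=="top" else ("side",190,140,6,((491,408),(201,146)))
    r=[ray(n,ox+(x+.5)/sc-.5,oy+(y+.5)/sc-.5,.06) for x,y in(a,b)]
    d=r[1]-r[0]; print(n,np.round(r,4),"len",np.linalg.norm(d),"ang",np.degrees(np.arctan2(-d[0],d[1])))
    # side-plate fit in cloud
    Q=W[(W[...,2]>.045)&(W[...,2]<.064)&(W[...,0]>.46)&(W[...,0]<.64)&(abs(W[...,1]-.04)<.2)]
    t=np.radians(16.6);ex=np.array([np.cos(t),np.sin(t)]);ey=np.array([-np.sin(t),np.cos(t)])
    c=Q[:,:2]@ex;l=Q[:,:2]@ey
    print(" across pct",np.percentile(c,[1,50,99]),"along",np.percentile(l,[.5,99.5]))
    for k in range(8):
        lo,hi=np.percentile(l,[1,99]);g=(l>lo+(hi-lo)*k/8)&(l<lo+(hi-lo)*(k+1)/8);print("  ",np.round([l[g].mean(),c[g].min(),c[g].max(),np.percentile(Q[g,2],90)],4))
    for x,y in r[0][:2],r[1][:2]: print(" roller across",np.array([x,y])@ex,"along",np.array([x,y])@ey)
E
```

```text
top [[ 0.5846 -0.0762  0.06  ]
 [ 0.5145  0.1549  0.06  ]] len 0.2414804624437157 ang 16.869022467444797
 across pct [0.5102917  0.54054745 0.61376483] along [-0.28722696  0.05581482]
   [-0.2707  0.5106  0.5687  0.0567]
   [-0.2277  0.5091  0.6059  0.0598]
   [-0.1859  0.5085  0.6158  0.0607]
   [-0.1444  0.5097  0.6252  0.0612]
   [-0.1025  0.5086  0.5703  0.0601]
   [-0.0603  0.5085  0.5696  0.0599]
   [-0.018   0.5094  0.5701  0.0602]
   [0.0157 0.5103 0.5689 0.0592]
 roller across 0.5384510377161783 along -0.24000799534310374
 roller across 0.5373172119492655 along 0.0014698052538891905
side [[ 0.5865 -0.0781  0.06  ]
 [ 0.5174  0.1509  0.06  ]] len 0.23918953080232438 ang 16.79271977527328
 across pct [0.51117083 0.53984173 0.61430703] along [-0.29136509  0.0443797 ]
   [-0.2724  0.5113  0.5707  0.0557]
   [-0.2295  0.5105  0.5716  0.0601]
   [-0.1859  0.5103  0.6141  0.0597]
   [-0.1449  0.5108  0.6181  0.0604]
   [-0.1005  0.5091  0.5718  0.0606]
   [-0.0575  0.5097  0.5715  0.0603]
   [-0.0152  0.511   0.572   0.0602]
   [0.027  0.5116 0.5717 0.0605]
 roller across 0.5397777845956399 along -0.24240907133588963
 roller across 0.5389732494955892 along -0.00322089359980486
```

```bash
python3 -m crank '[{"slide":[0.03,-0.03,0],"dr":[0,0,6],"grip":0},{"slide":[0.03,-0.03,0],"dr":[0,0,6],"grip":0},{"slide":[0.03,-0.03,0],"dr":[0,0,6],"grip":0},{"slide":[0.03,-0.03,0],"dr":[0,0,6],"grip":0},{"slide":[0.03,-0.03,0],"dr":[0,0,6],"grip":0}]' 20
```

```text
time: 0.6
position: [0.2641, 0.3355, 0.231]
ee_rot: [-0.0, -0.149, 0.989, -0.0]
wrist_force: [0.3, 0.6, -0.2]
width: 0.148
gripper_force: 0.0
```

```bash
python3 -m crank '[{"slide":[0.023,-0.0295,0],"grip":0},{"slide":[0.023,-0.0295,0],"grip":0},{"slide":[0.023,-0.0295,0],"grip":0},{"slide":[0.023,-0.0295,0],"grip":0},{"slide":[0.023,-0.0295,0],"grip":0},{"slide":[0.023,-0.0295,0],"grip":0},{"slide":[0.023,-0.0295,0],"grip":0},{"slide":[0.023,-0.0295,0],"grip":0},{"slide":[0.023,-0.0295,0],"grip":0},{"slide":[0.023,-0.0295,0],"grip":0},{"slide":[0.023,-0.0295,0],"grip":0},{"slide":[0.023,-0.0295,0],"grip":0},{"slide":[0.023,-0.0295,0],"grip":0},{"slide":[0.023,-0.0295,0],"grip":0},{"slide":[0,0,-0.04],"grip":0},{"slide":[0,0,-0.04],"grip":0},{"slide":[0,0,-0.04],"grip":0},{"slide":[0,0,-0.02],"grip":0},{"slide":[0,0,0],"grip":0},{"slide":[0,0,0],"grip":0}]'
python3 - <<'E'
from h import *
s=read_state(); print(s["position"],s["ee_rot"],s["wrist_force"],s["width"],s["time"])
for n in("top","side"):
    p,W=cloud(n); np.savez("pics/%s1.npz"%n,p=p,W=W)
    if n=="side": cv2.imwrite("pics/s1.png",cv2.resize(p[120:240,180:340],(800,600),interpolation=cv2.INTER_CUBIC)[...,::-1])
E
```

```text
[0.26406166 0.3354507  0.23095992] [-2.04247516e-04 -1.49302886e-01  9.88791455e-01 -2.54192106e-04] [ 0.34133088  0.59725609 -0.24246247] 0.1484822272380727 0.6invalid input
```

View pics/s1.png

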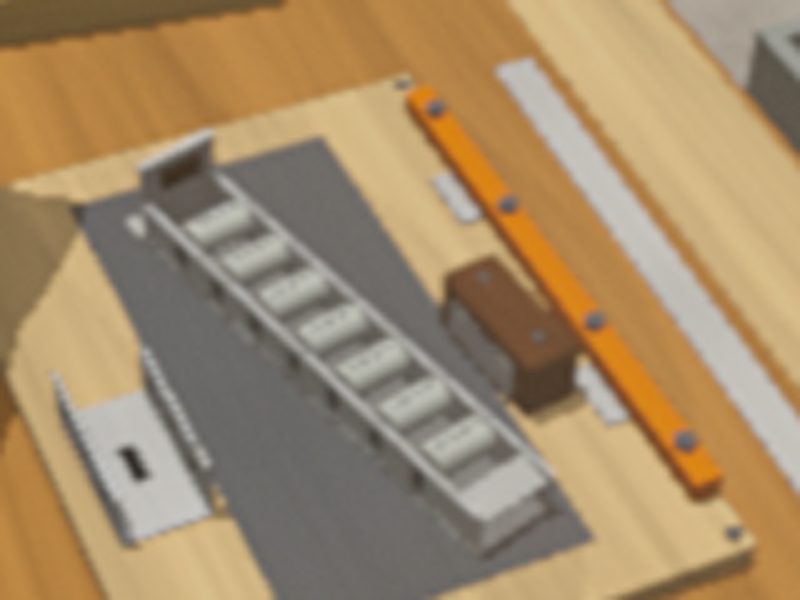

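The call was refused because `dr` is required in every row, so the arm hasn't moved. The picture shows the same unchanged scene. Resending with `dr`.

```bash
python3 -m crank '[{"slide":[0.023,-0.0295,0],"dr":[0,0,0],"grip":0},{"slide":[0.023,-0.0295,0],"dr":[0,0,0],"grip":0},{"slide":[0.023,-0.0295,0],"dr":[0,0,0],"grip":0},{"slide":[0.023,-0.0295,0],"dr":[0,0,0],"grip":0},{"slide":[0.023,-0.0295,0],"dr":[0,0,0],"grip":0},{"slide":[0.023,-0.0295,0],"dr":[0,0,0],"grip":0},{"slide":[0.023,-0.0295,0],"dr":[0,0,0],"grip":0},{"slide":[0.023,-0.0295,0],"dr":[0,0,0],"grip":0},{"slide":[0.023,-0.0295,0],"dr":[0,0,0],"grip":0},{"slide":[0.023,-0.0295,0],"dr":[0,0,0],"grip":0},{"slide":[0.023,-0.0295,0],"dr":[0,0,0],"grip":0},{"slide":[0.023,-0.0295,0],"dr":[0,0,0],"grip":0},{"slide":[0.023,-0.0295,0],"dr":[0,0,0],"grip":0},{"slide":[0.023,-0.0295,0],"dr":[0,0,0],"grip":0},{"slide":[0,0,-0.04],"dr":[0,0,0],"grip":0},{"slide":[0,0,-0.04],"dr":[0,0,0],"grip":0},{"slide":[0,0,-0.04],"dr":[0,0,0],"grip":0},{"slide":[0,0,-0.02],"dr":[0,0,0],"grip":0},{"slide":[0,0,0],"dr":[0,0,0],"grip":0},{"slide":[0,0,0],"dr":[0,0,0],"grip":0}]'
python3 - <<'E'
from h import *
s=read_state(); print(s["position"],s["ee_rot"],s["wrist_force"],s["width"],s["time"])
for n in("top","side"):
    p,W=cloud(n); np.savez("pics/%s1.npz"%n,p=p,W=W)
    if n=="side": cv2.imwrite("pics/s2.png",cv2.resize(p[120:240,180:340],(800,600),interpolation=cv2.INTER_CUBIC)[...,::-1])
E
```

```text
time: 2.7
position: [0.5856, -0.0753, 0.0913]
ee_rot: [-0.0, -0.147, 0.989, 0.0]
wrist_force: [0.5, -0.0, 0.2]
width: 0.001
gripper_force: 0.0
[ 0.58558533 -0.07525461  0.09127642] [-3.09276843e-04 -1.47054349e-01  9.89128344e-01  2.06666835e-04] [ 0.50451149 -0.02885696  0.16502975] 0.0005988679114131023 2.7
```

View pics/s2.png

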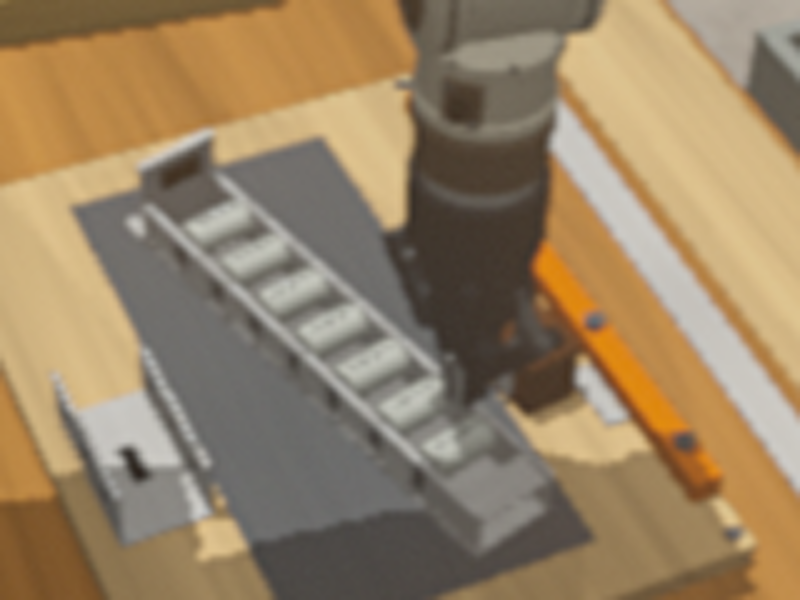

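The fingertip is at about (478,402) in the crop, above roller 1, as intended. I'll check this by projecting the TCP, while descending to probe the contact height.

```bash
python3 - <<'E'
from h import *
m=viewer.camera_model("side"); f=192/np.tan(np.radians(m["fov_y"])/2)
for P in([.5856,-.0753,.0913],):
    q=np.linalg.inv(m["T"])@np.array(P+[1]); u,v=f*q[0]/q[2]+m["cx"],f*q[1]/q[2]+m["cy"]; print((u-180+.5)*5-.5,(v-120+.5)*5-.5)
E
python3 -m crank '[{"slide":[0.0005,-0.0015,-0.01],"dr":[0,0,0],"grip":0},{"slide":[0,0,-0.01],"dr":[0,0,0],"grip":0},{"slide":[0,0,-0.008],"dr":[0,0,0],"grip":0},{"slide":[0,0,0],"dr":[0,0,0],"grip":0},{"slide":[0,0,0],"dr":[0,0,0],"grip":0}]'
python3 -m crank '[{"slide":[0,0,-0.001],"dr":[0,0,0],"grip":0},{"slide":[0,0,0],"dr":[0,0,0],"grip":0}]'
python3 -m crank '[{"slide":[0,0,-0.001],"dr":[0,0,0],"grip":0},{"slide":[0,0,0],"dr":[0,0,0],"grip":0}]'
```

```text
458.33371992302926 400.79124438600513
time: 3.3
position: [0.5855, -0.0775, 0.0628]
ee_rot: [-0.001, -0.147, 0.989, 0.0]
wrist_force: [0.1, -0.4, -0.8]
width: 0.0
gripper_force: 0.0
time: 3.5
position: [0.5861, -0.0776, 0.0625]
ee_rot: [0.0, -0.147, 0.989, -0.0]
wrist_force: [-0.2, 0.4, 1.3]
width: 0.0
gripper_force: 0.0
time: 3.7
position: [0.5859, -0.0776, 0.0614]
ee_rot: [0.0, -0.147, 0.989, -0.0]
wrist_force: [0.6, -0.2, -0.0]
width: 0.003
gripper_force: 0.0
```

```bash
python3 - <<'E'
from h import *
m=viewer.camera_model("side"); f=192/np.tan(np.radians(m["fov_y"])/2)
p,W=cloud("side"); a=cv2.resize(p[165:225,225:305],(800,600),interpolation=cv2.INTER_CUBIC)
s=read_state(); print(s["position"],s["wrist_force"])
t=np.radians(16.8)
for k in(-.0145,0,.0145):
    P=s["position"]+np.array([-np.sin(t),np.cos(t),0])*k
    q=np.linalg.inv(m["T"])@np.append(P,1); u,v=f*q[0]/q[2]+m["cx"],f*q[1]/q[2]+m["cy"]
    cv2.circle(a,(int((u-225+.5)*10),int((v-165+.5)*10)),4,(255,0,0),-1)
cv2.imwrite("pics/s3.png",cv2.convertScaleAbs(a,alpha=1.5)[...,::-1])
E
```

```text
[ 0.58593131 -0.07753484  0.06139594] [0.72774117 0.84693857 0.28534194]
```

View pics/s3.png

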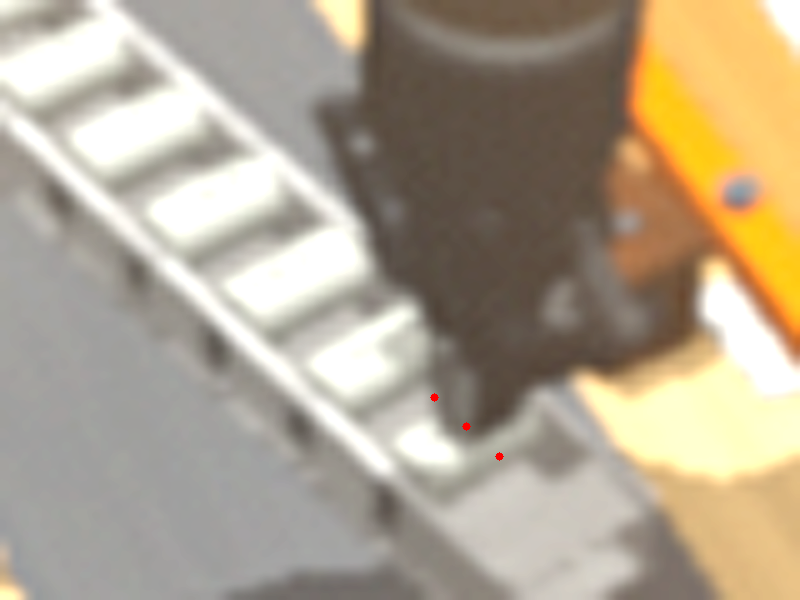

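The fingertip stands over the middle of roller 1, at about (470,425), within the roller's length. I'll keep probing downwards.

```bash

python3 -m crank '[{"slide":[0,0,-0.001],"dr":[0,0,0],"grip":0},{"slide":[0,0,0],"dr":[0,0,0],"grip":0}]'|egrep 'pos|wrist'
python3 -m crank '[{"slide":[0,0,-0.001],"dr":[0,0,0],"grip":0},{"slide":[0,0,0],"dr":[0,0,0],"grip":0}]'|egrep 'pos|wrist'
python3 -m crank '[{"slide":[0,0,-0.0005],"dr":[0,0,0],"grip":0},{"slide":[0,0,0],"dr":[0,0,0],"grip":0}]'|egrep 'pos|wrist'
```

```text
position: [0.5858, -0.0775, 0.0602]
wrist_force: [-0.0, -0.5, -0.5]
position: [0.5859, -0.0775, 0.0594]
wrist_force: [-1.3, 1.2, 1.2]
position: [0.5859, -0.0776, 0.059]
wrist_force: [-0.7, 0.1, 2.1]
```

```bash

python3 -m crank '[{"slide":[0,0,0.01],"dr":[0,0,0],"grip":0},{"slide":[0.0066,-0.022,0],"dr":[0,0,0],"grip":0},{"slide":[0,0,0],"dr":[0,0,0],"grip":0},{"slide":[0,0,-0.006],"dr":[0,0,0],"grip":0},{"slide":[0,0,-0.0028],"dr":[0,0,0],"grip":0},{"slide":[0,0,0],"dr":[0,0,0],"grip":0}]'|egrep 'pos|wrist'
python3 -m crank '[{"slide":[0,0,-0.001],"dr":[0,0,0],"grip":0},{"slide":[0,0,-0.001],"dr":[0,0,0],"grip":0},{"slide":[0,0,0],"dr":[0,0,0],"grip":0}]'|egrep 'pos|wrist'
python3 -m crank '[{"slide":[-0.0012,0.0038,0],"dr":[0,0,0],"grip":0},{"slide":[-0.0012,0.0038,0],"dr":[0,0,0],"grip":0},{"slide":[-0.0023,0.0077,0],"dr":[0,0,0],"grip":0}]'|egrep 'pos|wrist'
python3 -m crank '[{"slide":[-0.0023,0.0077,0],"dr":[0,0,0],"grip":0}]'|egrep 'pos|wrist'
python3 -m crank '[{"slide":[-0.0023,0.0077,0],"dr":[0,0,0],"grip":0}]'|egrep 'pos|wrist'
```

```text
position: [0.5915, -0.0988, 0.0589]
wrist_force: [0.9, 0.7, 0.2]
position: [0.5924, -0.0993, 0.0579]
wrist_force: [0.3, 0.9, -0.5]
position: [0.5879, -0.0842, 0.0582]
wrist_force: [-0.4, -1.6, 2.6]
position: [0.5855, -0.0761, 0.0585]
wrist_force: [-0.7, 0.1, 3.8]
position: [0.5831, -0.0681, 0.0585]
wrist_force: [-0.3, -0.5, 2.9]
```

```bash

python3 -m crank '[{"slide":[-0.0023,0.0077,0],"dr":[0,0,0],"grip":0},{"slide":[-0.0023,0.0077,0],"dr":[0,0,0],"grip":0},{"slide":[-0.0023,0.0077,0],"dr":[0,0,0],"grip":0},{"slide":[-0.0023,0.0077,0],"dr":[0,0,0],"grip":0},{"slide":[-0.0023,0.0077,0],"dr":[0,0,0],"grip":0}]'|egrep 'pos|wrist'
python3 -m crank '[{"slide":[-0.0023,0.0077,0],"dr":[0,0,0],"grip":0},{"slide":[-0.0023,0.0077,0],"dr":[0,0,0],"grip":0},{"slide":[-0.0023,0.0077,0],"dr":[0,0,0],"grip":0},{"slide":[-0.0023,0.0077,0],"dr":[0,0,0],"grip":0},{"slide":[-0.0023,0.0077,0],"dr":[0,0,0],"grip":0}]'|egrep 'pos|wrist'
python3 -m crank '[{"slide":[-0.0023,0.0077,0],"dr":[0,0,0],"grip":0},{"slide":[-0.0023,0.0077,0],"dr":[0,0,0],"grip":0},{"slide":[-0.0023,0.0077,0],"dr":[0,0,0],"grip":0},{"slide":[-0.0023,0.0077,0],"dr":[0,0,0],"grip":0},{"slide":[-0.0023,0.0077,0],"dr":[0,0,0],"grip":0}]'|egrep 'pos|wrist'
```

```text
position: [0.5715, -0.0297, 0.0582]
wrist_force: [-0.8, -0.8, 2.9]
position: [0.56, 0.0087, 0.0582]
wrist_force: [-0.7, -1.2, 3.8]
position: [0.5485, 0.0473, 0.0582]
wrist_force: [-1.4, -0.5, 3.6]
```

```bash

python3 -m crank '[{"slide":[-0.0023,0.0077,0],"dr":[0,0,0],"grip":0},{"slide":[-0.0023,0.0077,0],"dr":[0,0,0],"grip":0},{"slide":[-0.0023,0.0077,0],"dr":[0,0,0],"grip":0},{"slide":[-0.0023,0.0077,0],"dr":[0,0,0],"grip":0},{"slide":[-0.0023,0.0077,0],"dr":[0,0,0],"grip":0}]'|egrep 'pos|wrist'
python3 -m crank '[{"slide":[-0.0023,0.0077,0],"dr":[0,0,0],"grip":0},{"slide":[-0.0023,0.0077,0],"dr":[0,0,0],"grip":0},{"slide":[-0.0023,0.0077,0],"dr":[0,0,0],"grip":0},{"slide":[-0.0023,0.0077,0],"dr":[0,0,0],"grip":0},{"slide":[-0.0023,0.0077,0],"dr":[0,0,0],"grip":0}]'|egrep 'pos|wrist'
python3 -m crank '[{"slide":[-0.0023,0.0077,0],"dr":[0,0,0],"grip":0},{"slide":[-0.0023,0.0077,0],"dr":[0,0,0],"grip":0},{"slide":[-0.0023,0.0077,0],"dr":[0,0,0],"grip":0},{"slide":[-0.0012,0.0038,0],"dr":[0,0,0],"grip":0}]'|egrep 'pos|wrist'
```

```text
position: [0.537, 0.0858, 0.0582]
wrist_force: [-1.8, -0.5, 2.4]
position: [0.5255, 0.1243, 0.0582]
wrist_force: [-1.3, -0.4, 2.9]
position: [0.5174, 0.1514, 0.0582]
wrist_force: [-0.9, -0.1, 2.8]
```

Roller 7 has been reached. I'll go a few millimetres further, lift straight up and look.

```bash

python3 -m crank '[{"slide":[-0.0012,0.0038,0],"dr":[0,0,0],"grip":0},{"slide":[-0.0006,0.002,0.004],"dr":[0,0,0],"grip":0},{"slide":[0,0,0.03],"dr":[0,0,0],"grip":0},{"slide":[0,0,0.04],"dr":[0,0,0],"grip":0},{"slide":[0,0,0.04],"dr":[0,0,0],"grip":0},{"slide":[0,0,0.04],"dr":[0,0,0],"grip":0},{"slide":[-0.03,0.03,0],"dr":[0,0,0],"grip":0},{"slide":[-0.03,0.03,0],"dr":[0,0,0],"grip":0},{"slide":[-0.03,0.03,0],"dr":[0,0,0],"grip":0},{"slide":[-0.03,0.03,0],"dr":[0,0,0],"grip":0},{"slide":[-0.03,0.03,0],"dr":[0,0,0],"grip":0},{"slide":[-0.03,0.03,0],"dr":[0,0,0],"grip":0},{"slide":[-0.03,0.03,0],"dr":[0,0,0],"grip":0},{"slide":[-0.03,0.03,0],"dr":[0,0,0],"grip":0},{"slide":[0,0,0],"dr":[0,0,0],"grip":0},{"slide":[0,0,0],"dr":[0,0,0],"grip":0}]'
python3 - <<'E'
from h import *
for n in("top","side"):
    p,W=cloud(n); q=np.load(f"pics/{n}0.npz")["p"]
    cv2.imwrite(f"pics/{n}9.png",p[...,::-1])
    A,B=[cv2.cvtColor(x,cv2.COLOR_RGB2GRAY).astype(np.float32) for x in(q,p)]
    y,x=(slice(160,212),slice(183,300)) if n=="top" else (slice(140,235),slice(205,295))
    print(n,cv2.phaseCorrelate(A[y,x].copy(),B[y,x].copy()),abs(A-B)[y,x].mean())
a=cv2.resize(cv2.imread("pics/side9.png")[140:240,190:310],(720,600),interpolation=cv2.INTER_CUBIC);cv2.imwrite("pics/s9.png",a)
E
```

```text
time: 10.25
position: [0.2751, 0.3967, 0.2119]
ee_rot: [-0.0, -0.148, 0.989, -0.0]
wrist_force: [0.4, -0.8, 0.8]
width: 0.001
gripper_force: 0.0
top ((0.03949309101240317, -0.0019105446004807902), 0.9832462923026379) 1.9288297
side ((-0.08299644279796325, 0.04525848441009117), 0.9933663012804809) 1.1812866
```

View pics/s9.png

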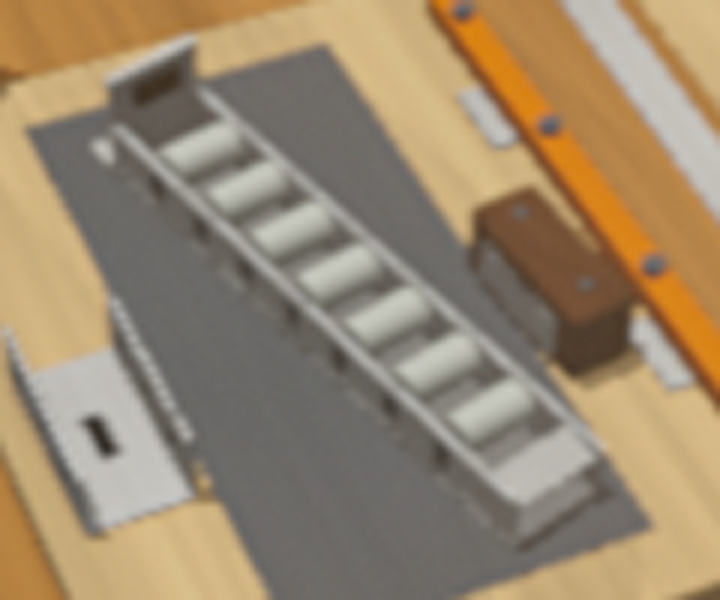

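Before the stroke, every roller showed a dashed mark, for example at (491,408) and (201,146). All seven marks have now turned out of sight. The track, bracket and block have not shifted (under 0.1 px), so I'm handing the job in.

```bash
python3 -c "
from workcell import order; print(order.finish_job())"
```

```text
the job is handed in; nothing more can be done
None
```

I stroked all seven rollers from the open end to the stop at about 3 N. The marks on all seven have turned out of sight, the track, bracket and block have not moved in the pictures, and the hand is clear and the job handed in at about 10 s.

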